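Index the cuvette changer and shut its guard

TASK

On the cuvette changer, turn the five-armed wheel (its arms can be pushed round with the gripper, one after another) until the arm that carries the cuvette points squarely at the lens, without touching the cuvette and while the guard is still up. Then lower the clear guard gently until it lies fully shut (it has a ball knob), let go, and leave the two bottles and the roll of tape standing where they are.

Things in the scene. Friction and masses are not known exactly. Their poses are not given: they have to be found in the camera images.
- changer: the cuvette changer, a fixed bench unit: grey tray 225 x 236 mm, 20 mm thick. Origin on the bench under the wheel's axle, z up; open front is -x (to the robot); tray from x = -95 to +130 mm. White cheeks 12 mm thick, 119 mm high, at y = +-110 mm, x = +10 to +128 mm. Nothing stands on the tray's front half; only the raised guard hangs over it.
- index_wheel (a joint): turn of the five-armed dark steel wheel about its upright axle, rad: direction of the cuvette's arm from the changer's +x, counterclockwise from above; 0 or any full turn = at the lens. Starts 1.75 to 4.53. Turns either way, light friction (0.1 N m), stays where left.
- cuvette: the white cuvette, 14 x 14 mm, 37 mm tall with its round white stopper (20 mm wide), fixed upright in one arm's socket, 35 mm from the axle; origin at its foot, 74 mm above the bench; its top is 111 mm above the bench. Must not be touched.
- read_spot (a point): the place where the cuvette must stand (seen from above): on the lens axis, 35 mm from the axle, 92 mm above the bench. The black lens tube, 22 mm wide, ends 88 mm from the axle on the changer's +x side, on a grey block at the rear.
- guard (a joint): angle of the clear guard, rad: 0 = shut (level, on the cheeks), larger = front edge raised, limit 0.62. A friction hinge holds it at any angle; 1 to 4 N at the knob lower it. It starts at 0.48 to 0.60, a sloping roof over the wheel, so the wheel is reached from the front beneath it with the tool leaning back towards the robot.
- guard_knob (a point): centre of the black ball knob, 26 mm wide, on a stalk in the middle of the guard's front edge (guard 230 mm wide), 235 mm from the hinge axis, which runs along the changer's y at its x = +117 mm, 125 mm above the bench; knob 126 mm up when shut; free from above and both sides. Pinched along the hinge direction the ball can turn between the fingers.
- bottle_a: bystander: white reagent bottle, 38 mm wide, 118 mm tall, red cap, loose, standing beside the changer; origin under its centre
- bottle_c: bystander: white reagent bottle, 48 mm wide, 105 mm tall, blue cap, loose, standing on the other side of the changer; origin under its centre
- tape_1: bystander: roll of brown tape lying flat, 93 mm wide, 48 mm high, loose, in front of the changer to the right; origin under its centre
- wheel_hub (a point): wheel centre on the axle, 70 mm above the bench: height of the arms' centre lines. Five round arms 72 degrees apart, 12 mm thick, from the hub (radius 21 mm) to radius 89 mm. Each has a low square socket at radius 24 to 46 mm, rising to 83 mm above the bench; only one holds a cuvette.

How it is judged:
On the way:
1. the cuvette stands before the lens while the guard is still up (horizontal distance between cuvette and read_spot below 0.006 m and value of joint guard above 0.3 rad), for 0.2 s.
At the end, for the whole second after the job is handed in: The cuvette stands within 6 mm (about 10 degrees of wheel) of its place before the lens, the guard is shut to within 0.03 rad, and the wheel is at rest (horizontal distance between cuvette and read_spot below 0.006 m and value of joint guard below 0.03 rad and not (velocity of joint index_wheel above 0.05 rad/s) and not (velocity of joint index_wheel below -0.05 rad/s)); the robot touches nothing.
It fails at once if the cuvette is touched (more than 1 N) (contact force between the arm and cuvette above 1 N).
It fails at once if the cuvette is touched by the fingers (more than 1 N) (contact force between the fingers and cuvette above 1 N).
It fails at once if the guard slams: it turns down faster than 1.2 rad/s in its last 0.12 rad (value of joint guard below 0.12 rad and velocity of joint guard below -1.2 rad/s).
It fails at once if a bottle or the tape is shifted by more than 30 mm or tipped (distance of any of bottle_a, bottle_c, tape_1 from where it was at the start of the episode above 0.03 m or angle between any of bottle_a, bottle_c, tape_1's own z axis and vertical above 0.4 rad).
It also fails if it takes over 64 s, if anything falls off the work surface, if the arm or the gripper's body presses on something with over 40 N, if the wrist force passes 120 N, or if a joint passes its speed limit or range.

ROBOT

A 6-joint arm with a two-finger parallel gripper is mounted at the origin on a cart in front of the work surface, level with it; the furniture and walls round the work are solid. World frame = base frame: x ahead of the robot, y to its left, z up, the work surface at z = 0. Lengths are in m, angles in rad, forces in N, time in s.
With the tool pointing down it reaches from about 0.25 to 0.725 m from the base axis. Payload 4 kg.
Tool frame: the origin (TCP) lies midway between the tips of the shut fingers; the grasp point (between the pads) lies 19 mm behind it; z points along the fingers, y is the line along which they close (so a half turn about z gives the same grasp; the last joint's range is limited). The gripper opens to 85 mm and grips with 20 to 120 N. Pads are 22 mm wide; open, the fingers measure 114 mm over their backs; the gripper's body (76 mm by 85 mm) begins 54 mm behind the grasp point. The pads swing forward as they close: fully open they stand 13 mm farther back than shut.
Start: joints at [-1.165, 0.241, 0.005, 1.335, 0, 1.571], TCP at [0.197, -0.459, 0.231] pointing down, gripper open.
Joint ranges: [-2.72, 2.72], [-1.05, 1.87], [-1.09, 1.28], [-1.99, 2.15], [-1.42, 1.44], [-3.14, 3.14]. Speed limits (rad/s): [2.79, 2.79, 3.14, 3.14, 3.14, 3.14].

INTERFACE

Orientations are given as a unit quaternion [x, y, z, w].
In Python, from workcell import monitor, vision, job gives the robot as it stands.
- The arm moves only by the tool move_arm, never from a script. Its argument "moves" is a list that holds one entry, the list of rows, each a list of 5 numbers: the shift along the world's x, y, z in m, then the turn about the world's z in degrees, then the opening in per cent of the stroke, from 0 (shut) to 100 (fully open). In form: [[[x, y, z, turn, gripper], ...]]. A call has 1 to 5 rows; each row is the pose to reach, as a shift and turn from the pose commanded when the call began; what a row does not reach only later rows make up. A row lasts 1/8 s, in which the tool goes at most 62.5 mm and 10.7 degrees, less where a joint would pass 70% of its speed; a pose out of reach is approached as far as the arm can. A call with a gripper value outside its range is refused whole. The fingers move at their own pace and stop on an object; the grip force is fixed at half the most. Time passes only in rows, so rows that repeat a pose let the fingers close. It gives the time, the measured TCP pose, the force, the opening and the grip force at its end, in the units of the state.
- monitor.get_obs(): the state, without advancing time (a new reading comes with each control period).
- vision.camera(name): name is "side" or "top"; returns a dict with "color" (400x640x3 uint8, red, green, blue), "camera_matrix" (3x3 intrinsics, pixels), "k1" (the pictures are not rectified: a ray, as slopes to the right and down, at radius r is drawn at 1 + k1 r^2 times it, then the intrinsics apply), "eye" and "attitude" of the camera in the world. Camera axes: x right, y up, looking along -z (the intrinsics and any distortion apply to the point x, -y, -z); pixel columns grow to the right and rows downward; lengths in m; the calibration is good to about 2 mm. A picture is of the moment at which its call begins. There is no depth.
- job.job_done(): hands the job in; it is judged then, once.
The state is a dict: "clock": time; "joint_pos": joint angles; "joint_vel": joint speeds; "tau": joint torques, N m; "eef_pos": TCP position; "tool_rot": TCP orientation; "ft_force": force on the tool from outside, world axes, zero at the start; "ft_torque": the same for the moment, N m; "grip_width": finger opening in m; "grasp_force": force on a finger pad.
Only numpy, scipy, OpenCV 4.12 (cv2) and the standard library are available. Lean on these libraries where they do the work, as an engineer would, in place of code of your own. Each camera call takes 0.05 s, during which the arm holds its last target. There are 200 camera calls.

## Working session

There is one attempt and no reset: what is moved stays moved. The work goes in short steps, Python scripts to look and compute and a tool call to move; the robot and the scene stay as the last step left them, time stands still between calls to the robot, and variables do not carry over. Pictures are saved under pics/ and viewed, at most 10 in all, crops included, and the job is handed in when it is done.

Besides the shell and the picture viewer there is one more tool, called after ">>>" as name(argument=value, ...) on one line, values as JSON. move_arm: Moves the arm, as the interface text tells. Its arguments: {"type":"object","properties":{"moves":{"type":"array","items":{"type":"array","items":{"type":"array","items":{"type":"number"}}}}},"required":["moves"]}

```bash
mkdir -p pics; cat > h.py <<'E'
import numpy as np, cv2
from workcell import monitor, vision, job
from scipy.spatial.transform import Rotation as R
def rot(a):
    a=np.array(a,float)
    return a if a.shape==(3,3) else R.from_quat(a).as_matrix()
def ray(c,u,v):
    K=c["camera_matrix"];k=c["k1"]
    d=np.array([(u-K[0][2])/K[0][0],(v-K[1][2])/K[1][1]]);s=d.copy()
    for _ in range(20): s=d/(1+k*(s@s))
    w=rot(c["attitude"])@np.array([s[0],-s[1],-1]);return np.array(c["eye"]),w/np.linalg.norm(w)
def onz(c,u,v,z):
    e,w=ray(c,u,v);return e+w*(z-e[2])/w[2]
def proj(c,p):
    q=rot(c["attitude"]).T@(np.array(p)-np.array(c["eye"]));s=np.array([q[0],-q[1]])/-q[2]
    s=s*(1+c["k1"]*(s@s));K=c["camera_matrix"];return np.array([K[0][0]*s[0]+K[0][2],K[1][1]*s[1]+K[1][2]])
def tri(c1,p1,c2,p2):
    e1,w1=ray(c1,*p1);e2,w2=ray(c2,*p2)
    t=np.linalg.lstsq(np.c_[w1,-w2],e2-e1,rcond=None)[0]
    a,b=e1+w1*t[0],e2+w2*t[1];return (a+b)/2,np.linalg.norm(a-b)
def snap(n,f):
    c=vision.camera(n);cv2.imwrite("pics/"+f,c["color"][:,:,::-1]);return c
E
python3 - <<'E'
from h import *
for n in("top","side"):
    c=snap(n,n+"0.png");print(n,c["eye"],rot(c["attitude"]).round(3).tolist(),np.array(c["camera_matrix"]).tolist(),c["k1"])
o=monitor.get_obs();print(o)
E
```

```text
top [0.2570862  0.0570568  0.86419498] [[0.487, 0.786, -0.38], [-0.873, 0.435, -0.219], [-0.007, 0.438, 0.899]] [[405.0273016120119, 0.0, 317.21123942480517], [0.0, 405.0273016120119, 209.02288047151973], [0.0, 0.0, 1.0]] 0.03432465295490192
side [ 0.34761449 -0.40231259  0.81838667] [[0.931, 0.273, -0.242], [-0.365, 0.677, -0.639], [-0.011, 0.684, 0.73]] [[432.8654792247623, 0.0, 324.4438258971183], [0.0, 432.8654792247623, 207.36481023137503], [0.0, 0.0, 1.0]] -0.04462095907060484
{'clock': 0.1, 'joint_pos': array([-1.16499185e+00,  2.41338351e-01,  3.86146955e-03,  1.33522388e+00,
       -2.29485882e-05,  1.57079141e+00]), 'joint_vel': array([-0.00091757, -0.00270024,  0.001246  ,  0.00150412, -0.00197207,
       -0.0002095 ]), 'tau': array([-1.45875415e-04, -3.73137939e+01,  2.53009754e+01,  1.08701427e-02,
        2.15095845e-06,  1.40768242e-05]), 'eef_pos': array([ 0.19714595, -0.45886776,  0.2305026 ]), 'tool_rot': array([ 9.79484924e-01,  2.01515203e-01, -2.03120707e-04, -9.30371868e-04]), 'ft_force': array([ 0.22648555, -0.73721238, -0.10020572]), 'ft_torque': array([ 0.04198702, -0.01734182,  0.05794977]), 'grasp_force': 0.0, 'grip_width': 0.08524209845861346}
```

View pics/top0.png

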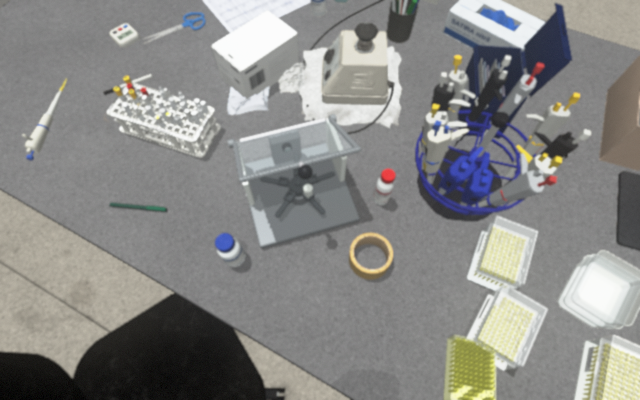

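View pics/side0.png

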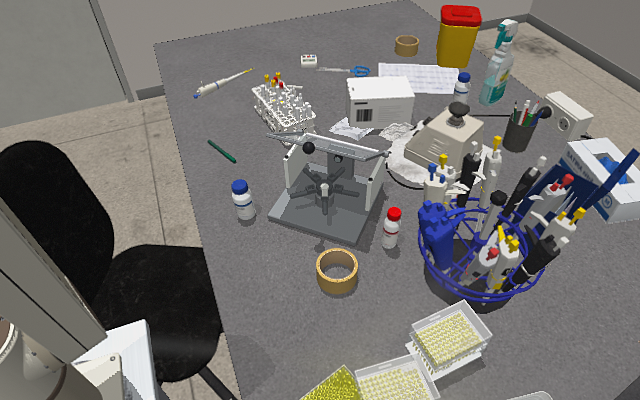

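The top view shows the changer with its front facing lower-right, the knob near (305,172), and the cuvette near (308,188). In the side view the knob is at (308,148) and the stopper at (324,188). I'll enlarge both.

```bash
python3 - <<'E'
import cv2,numpy as np
a=cv2.imread("pics/top0.png")[100:260,220:420];b=cv2.imread("pics/side0.png")[120:280,230:430]
f=lambda m:cv2.resize(m,None,fx=3.7,fy=3.7,interpolation=cv2.INTER_CUBIC)
cv2.imwrite("pics/c1.png",f(a));cv2.imwrite("pics/c2.png",f(b))
E
```

```text
(no output)
```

View pics/c1.png

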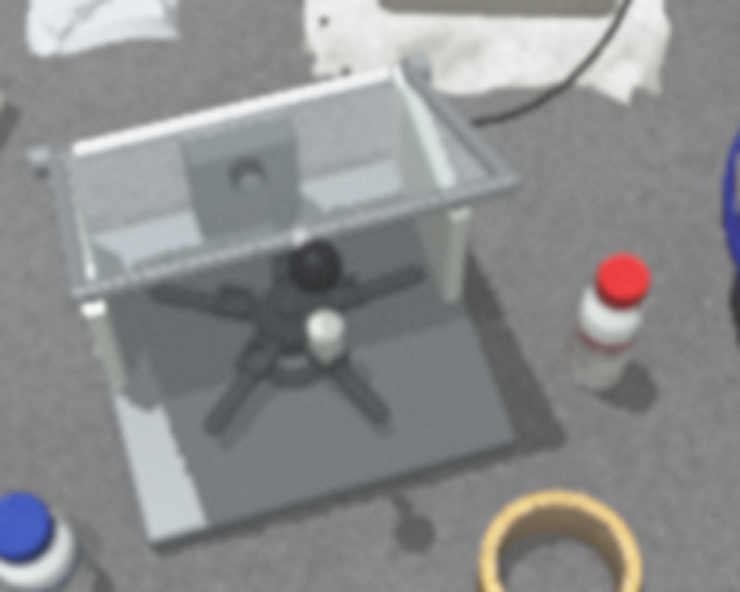

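View pics/c2.png

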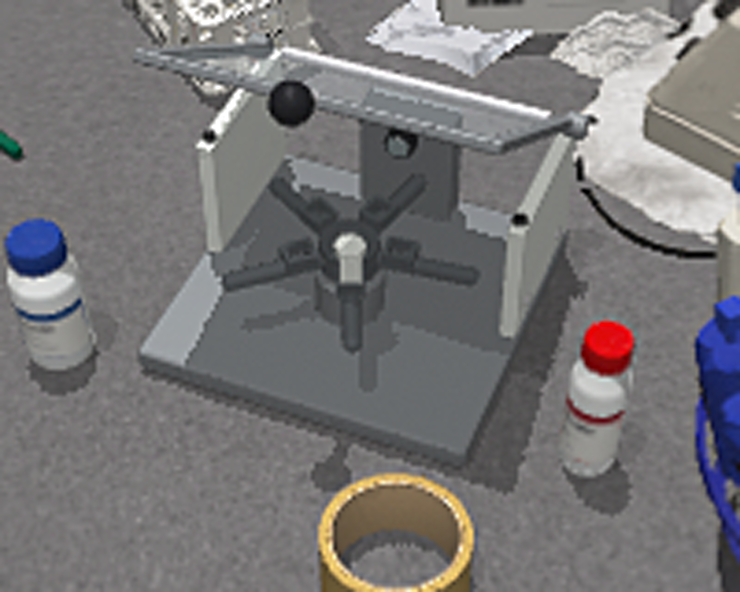

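```bash
python3 - <<'E'
from h import *
t=vision.camera("top");s=vision.camera("side")
T=lambda u,v:(220+u/3.7-.4,100+v/3.7-.4); S=lambda u,v:(230+u/3.7-.4,120+v/3.7-.4)
fl=[onz(t,*T(155,540),.02),onz(s,*S(145,355),.02)];fr=[onz(t,*T(520,437),.02),onz(s,*S(465,455),.02)]
print("FL",fl,"FR",fr)
L=np.mean(fl,0);Rr=np.mean(fr,0);d=L-Rr;print("width",np.linalg.norm(d))
y=d/np.linalg.norm(d);x=np.array([y[1],-y[0],0]);o=(L+Rr)/2+x*.095;o[2]=0
print("yaw",np.degrees(np.arctan2(x[1],x[0])),"O",o)
loc=lambda p:np.round([(p-o)@x,(p-o)@y,p[2]],4)
for n,a,b in(("stop",T(325,328),S(349,245)),("knob",T(314,265),S(291,103)),("tip",T(380,412),S(352,343))):
    p,e=tri(t,a,s,b);print(n,p.round(4),loc(p),e.round(4))
for n,a in(("t1",T(215,425)),("t2",T(380,412)),("t3",T(420,275)),("t4",T(155,290))):print(n,loc(onz(t,*a,.07)))
for n,a in(("s1",S(225,278)),("s2",S(352,343)),("s3",S(475,275)),("s4",S(275,183)),("s5",S(420,183))):print(n,loc(onz(s,*a,.07)))
for n,a,b,z in(("blue",T(22,518),S(37,238),.105),("red",T(622,278),S(608,340),.118),("tape",T(560,570),S(396,533),.048)):
    p=onz(t,*a,z);q=onz(s,*b,z);print(n,p.round(3),q.round(3),loc(p))
# top edge ends of guard
for n,a,b in(("gL",T(75,290),S(137,52)),("gR",T(520,182),S(505,150))):
    p,e=tri(t,a,s,b);print(n,p.round(4),loc(p),e.round(4))
E
```

```text
FL [array([0.47523978, 0.32693173, 0.02      ]), array([0.47359464, 0.32293971, 0.02      ])] FR [array([0.64235786, 0.1657141 , 0.02      ]), array([0.63809045, 0.16455706, 0.02      ])]
width 0.23027815675616978
yaw 46.0568747028231 O [0.62324536 0.3134384  0.        ]
stop [0.6069 0.282  0.112 ] [-0.034  -0.0101  0.112 ] 0.0019
knob [0.566  0.26   0.2563] [-0.0782  0.0041  0.2563] 0.0028
tip [0.5917 0.2377 0.0716] [-0.0764 -0.0299  0.0716] 0.0033
t1 [-0.0538  0.0638  0.07  ]
t2 [-0.0741 -0.0311  0.07  ]
t3 [ 0.008  -0.0823  0.07  ]
t4 [0.0456 0.0761 0.07  ]
s1 [-0.0545  0.0712  0.07  ]
s2 [-0.0768 -0.0286  0.07  ]
s3 [ 0.0096 -0.0805  0.07  ]
s4 [0.0431 0.0793 0.07  ]
s5 [ 0.0807 -0.0147  0.07  ]
blue [0.429 0.37  0.105] [0.424 0.37  0.105] [-0.0941  0.179   0.105 ]
red [0.716 0.147 0.118] [0.717 0.143 0.118] [-0.0553 -0.1827  0.118 ]
tape [0.565 0.105 0.048] [0.566 0.106 0.048] [-0.1906 -0.1033  0.048 ]
gL [0.505  0.3583 0.2408] [-0.0498  0.1163  0.2408] 0.0051
gR [0.6697 0.2009 0.2351] [-0.0488 -0.1115  0.2351] 0.0015
```

The arms are at about 199° (cuvette), 127°, 55°, −17° and −89° in the changer frame. The changer yaw is about 46°, the origin is (0.623, 0.313), and the guard is at about 0.59 rad.

Plan: push counterclockwise from the front with one finger, closing axis along the changer's x. The pushes are 199→233°, then 161→233°, then 161→216°.

>>> move_arm(moves=[[[0.021,0.056,0.012,10,100],[0.042,0.112,0.024,20,100],[0.063,0.168,0.036,30,100],[0.084,0.224,0.048,40,100],[0.105,0.28,0.05,50,100]]])

```text
clock: 0.82
eef_pos: [0.303, -0.1779, 0.2822]
tool_rot: [0.801, 0.599, 0.001, 0.001]
ft_force: [1.1, 0.0, -0.2]
grip_width: 0.0853
grasp_force: 0.0
```

>>> move_arm(moves=[[[0.021,0.056,0,10,100],[0.042,0.112,0,20,100],[0.063,0.168,0,30,100],[0.084,0.224,0,40,100],[0.105,0.28,0,50,100]]])

```text
clock: 1.45
eef_pos: [0.4077, 0.1027, 0.2814]
tool_rot: [0.472, 0.881, 0.0, 0.0]
ft_force: [0.9, -0.9, 0.3]
grip_width: 0.0853
grasp_force: 0.0
```

>>> move_arm(moves=[[[0.025,0.06,0,6,100],[0.048,0.124,-0.01,12.7,100],[0.048,0.124,-0.06,12.7,100],[0.048,0.124,-0.1,12.7,100],[0.048,0.124,-0.1,12.7,100]]])

```text
clock: 2.08
eef_pos: [0.4526, 0.2236, 0.1779]
tool_rot: [0.375, 0.927, -0.003, -0.003]
ft_force: [0.4, 1.2, 0.0]
grip_width: 0.0851
grasp_force: 0.0
```

```bash
python3 - <<'E'
from h import *
a=snap("side","s1.png")["color"][60:320,170:490];t=snap("top","t1.png")["color"][60:320,150:450]
cv2.imwrite("pics/m1.png",cv2.resize(a,None,fx=2.4,fy=2.3)[:,:,::-1])
E
```

```text
(no output)
```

View pics/m1.png

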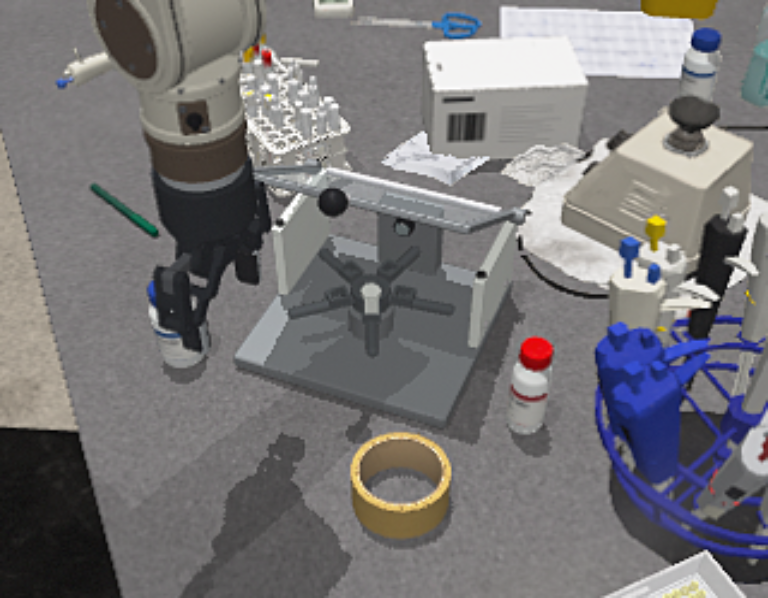

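The side view shows the gripper at front-left. The fingers are near (190,300) in the crop, the dark body and wrist lie above them, and the big wrist housing starts near crop row 85. I need the wrist width at knob height, because the knob is the tightest clearance.

```bash
python3 - <<'E'
from h import *
s=vision.camera("side");o=monitor.get_obs();p=o["eef_pos"];print(p)
v=p-np.array(s["eye"]);v[2]=0;v/=np.linalg.norm(v);r=np.array([v[1],-v[0],0])
C=lambda q:((proj(s,q)-[170,60])*[2.4,2.3]).round()
for h in range(0,320,20):
    q=p+[0,0,h/1000];a=C(q);b=C(q+.05*r);print(h,a,"px per 50mm",np.linalg.norm(b-a).round(), C(q-v*.04))
E
```

```text
[0.45645996 0.22492323 0.18320005]
0 [230. 316.] px per 50mm 59.0 [235. 349.]
20 [228. 301.] px per 50mm 59.0 [233. 333.]
40 [225. 284.] px per 50mm 61.0 [230. 316.]
60 [222. 267.] px per 50mm 62.0 [227. 299.]
80 [219. 250.] px per 50mm 63.0 [225. 282.]
100 [216. 231.] px per 50mm 64.0 [222. 264.]
120 [213. 213.] px per 50mm 65.0 [219. 245.]
140 [210. 193.] px per 50mm 65.0 [215. 225.]
160 [207. 173.] px per 50mm 67.0 [212. 205.]
180 [204. 152.] px per 50mm 68.0 [209. 184.]
200 [200. 130.] px per 50mm 69.0 [205. 162.]
220 [196. 107.] px per 50mm 71.0 [201. 139.]
240 [193.  84.] px per 50mm 72.0 [198. 115.]
260 [189.  59.] px per 50mm 73.0 [194.  90.]
280 [185.  34.] px per 50mm 74.0 [190.  64.]
300 [181.   7.] px per 50mm 76.0 [185.  37.]
```

Knob height meets the 36 mm radius wrist section, and the bigger housing sits above it, so there is enough room. I'll descend in front of the changer and insert the finger beside the cuvette arm.

>>> move_arm(moves=[[[0.025,-0.024,-0.05,0,100],[0.025,-0.024,-0.1,0,100],[0.025,-0.024,-0.135,0,100],[0.04,-0.016,-0.135,0,100],[0.053,-0.009,-0.135,0,100]]])

```text
clock: 2.85
eef_pos: [0.5107, 0.2161, 0.0483]
tool_rot: [0.375, 0.927, 0.001, 0.001]
ft_force: [-0.3, 0.5, 0.4]
grip_width: 0.0854
grasp_force: 0.0
```

```bash
cat >> h.py <<'E'
O=np.array([.6203,.3162]);ya=np.radians(46.06);X=np.array([np.cos(ya),np.sin(ya)]);Y=np.array([-X[1],X[0]])
loc=lambda p:(1000*np.array([(np.array(p)[:2]-O)@X,(np.array(p)[:2]-O)@Y])).round(1)
def crop(n,f,u0,v0,w,h,k):
    c=vision.camera(n);cv2.imwrite("pics/"+f,cv2.resize(c["color"][v0:v0+h,u0:u0+w],None,fx=k,fy=k,interpolation=cv2.INTER_CUBIC)[:,:,::-1]);return c
E
python3 - <<'E'
from h import *
o=monitor.get_obs();print(o["eef_pos"],loc(o["eef_pos"]),o["ft_force"])
crop("side","n1.png",210,100,240,190,3.1)
E
```

```text
[0.51072625 0.2160948  0.04833033] [-148.1    9.4] [-0.28003259  0.51857857  0.39540123]
```

View pics/n1.png

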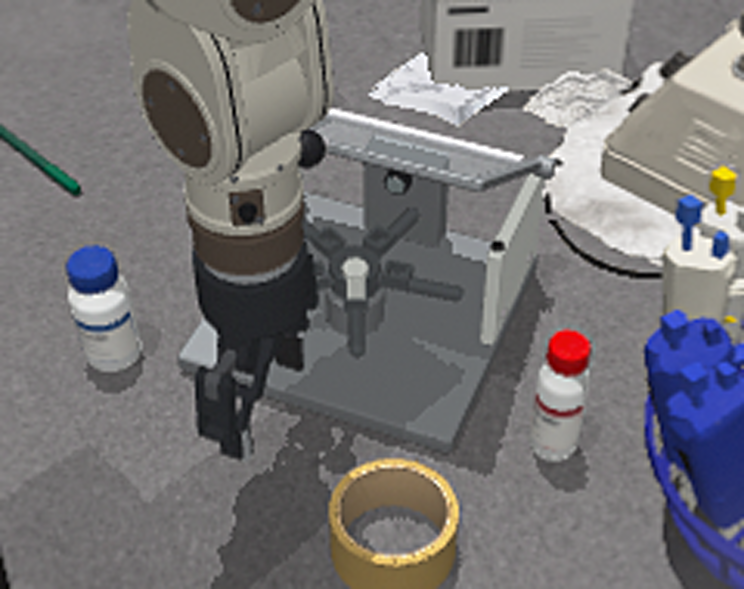

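>>> move_arm(moves=[[[0.013,0.008,0,0,100],[0.02,0.003,0,0,100],[0.027,-0.002,0,0,100],[0.036,-0.006,0,0,100],[0.045,-0.01,0,0,100]]])

```text
clock: 3.52
eef_pos: [0.5535, 0.2052, 0.0465]
tool_rot: [0.375, 0.927, 0.0, -0.0]
ft_force: [-0.9, 1.4, 1.1]
grip_width: 0.0852
grasp_force: 0.9
```

>>> move_arm(moves=[[[0.006,0,0,0,100],[0.012,-0.001,0,0,100],[0.018,-0.002,0,0,100],[0.023,-0.002,0,0,100],[0.023,-0.002,0,0,100]]])

```text
clock: 4.15
eef_pos: [0.5769, 0.2037, 0.0462]
tool_rot: [0.375, 0.927, 0.0, 0.0]
ft_force: [-0.5, 0.3, 0.0]
grip_width: 0.0852
grasp_force: 0.2
```

```bash
python3 - <<'E'
from h import *
o=monitor.get_obs();print(o["eef_pos"],loc(o["eef_pos"]),o["ft_force"])
crop("side","n2.png",210,100,240,190,3.1)
E
```

```text
[0.57691306 0.203665   0.04619849] [-111.1  -46.8] [-0.51617232  0.31536964  0.03489264]
```

View pics/n2.png

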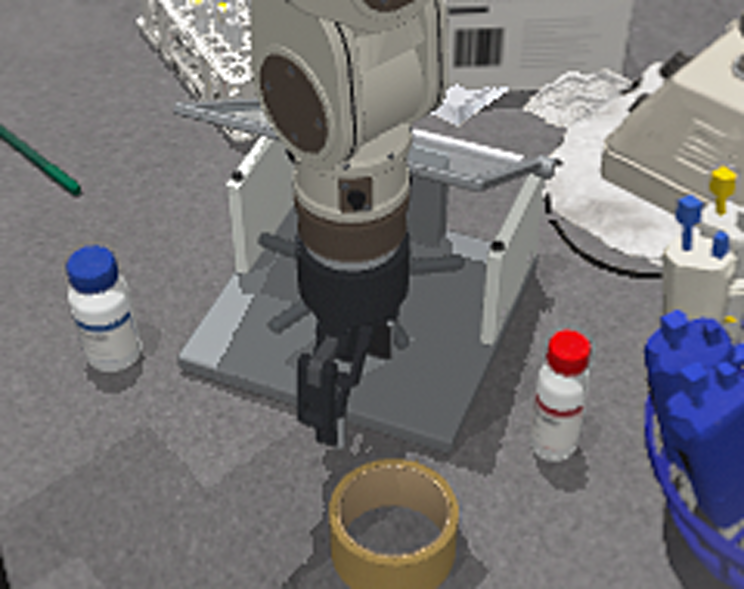

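The gripper swept as planned: the cuvette arm tip is now near crop (400,340) and the next arm near (270,325). I'll retract and reposition on the left.

>>> move_arm(moves=[[[-0.02,-0.012,0,0,100],[-0.039,-0.023,0,0,100],[-0.062,-0.001,0,0,100],[-0.085,0.021,0,0,100],[-0.107,0.043,0,0,100]]])

```text
clock: 4.82
eef_pos: [0.4691, 0.2476, 0.0467]
tool_rot: [0.375, 0.927, 0.001, 0.0]
ft_force: [0.7, -0.8, -0.6]
grip_width: 0.0854
grasp_force: 0.0
```

```bash
python3 - <<'E'
from h import *
o=monitor.get_obs();print(o["eef_pos"],loc(o["eef_pos"]),o["ft_force"])
s=vision.camera("side");cv2.imwrite("pics/n3.png",s["color"][:,:,::-1])
for u,v in((270,325),(265,240),(400,342)):
    l=loc(onz(s,210+u/3.1-.4,100+v/3.1-.4,.07));print(l,np.degrees(np.arctan2(l[1],l[0]))%360)
# bright cuvette: low-saturation bright blob within wheel area
g=s["color"].astype(int);m=((g.min(2)>150)&(g.max(2)-g.min(2)<40)).astype(np.uint8)
n,_,st,ce=cv2.connectedComponentsWithStats(m)
for i in range(1,n):
    if st[i,4]>15:
        l=loc(onz(s,*ce[i],.095))
        if np.hypot(*l)<60:print(st[i],ce[i],l,np.degrees(np.arctan2(l[1],l[0]))%360)
E
```

```text
[0.46912923 0.24757136 0.04674474] [-154.3   61.2] [ 0.71083378 -0.83767424 -0.5696687 ]
[-78.3  39.1] 153.4642261732165
[ 7.2 83.7] 85.08343399398998
[-57.5 -60.1] 226.26653708998444
[327 182   8  14  69] [330.56521739 187.86956522] [-19.5 -24.3] 231.25403274391647
```

>>> move_arm(moves=[[[0.018,0.0185,0,0,100],[0.028,0.0075,0,0,100],[0.037,-0.0035,0,0,100],[0.047,-0.0145,0,0,100],[0.055,-0.0265,0,0,100]]])

```text
clock: 5.5
eef_pos: [0.525, 0.2188, 0.0461]
tool_rot: [0.376, 0.927, 0.0, -0.0]
ft_force: [-1.2, 2.0, -0.8]
grip_width: 0.0852
grasp_force: 0.8
```

>>> move_arm(moves=[[[0.01,-0.007,0,0,100],[0.021,-0.011,0,0,100],[0.031,-0.015,0,0,100],[0.042,-0.0165,0,0,100],[0.053,-0.0175,0,0,100]]])

```text
clock: 6.12
eef_pos: [0.5783, 0.2028, 0.0464]
tool_rot: [0.375, 0.927, 0.0, 0.0]
ft_force: [-1.1, -0.6, -0.5]
grip_width: 0.0852
grasp_force: 0.8
```

```bash
python3 - <<'E'
from h import *
o=monitor.get_obs();print(o["eef_pos"],loc(o["eef_pos"]),o["ft_force"])
E
```

```text
[0.57832357 0.20276331 0.04640414] [-110.8  -48.5] [-1.11978282 -0.59972742 -0.48030468]
```

>>> move_arm(moves=[[[-0.02,-0.012,0,0,100],[-0.039,-0.023,0,0,100],[-0.062,-0.001,0,0,100],[-0.085,0.021,0,0,100],[-0.107,0.043,0,0,100]]])

```text
clock: 6.75
eef_pos: [0.4712, 0.247, 0.0469]
tool_rot: [0.375, 0.927, 0.001, 0.001]
ft_force: [-0.1, 0.0, 0.7]
grip_width: 0.0851
grasp_force: 0.0
```

```bash
python3 - <<'E'
from h import *
o=monitor.get_obs();print(o["eef_pos"],loc(o["eef_pos"]))
c=vision.camera("side");a=c["color"][140:240,260:380]
t=vision.camera("top");b=t["color"][130:230,240:360]
f=lambda m:cv2.resize(m,None,fx=3.3,fy=5,interpolation=cv2.INTER_CUBIC)
cv2.imwrite("pics/n4.png",np.hstack([f(a),f(b)])[:,:,::-1])
E
```

```text
[0.47124021 0.24701136 0.04685442] [-153.3   59.3]
```

View pics/n4.png

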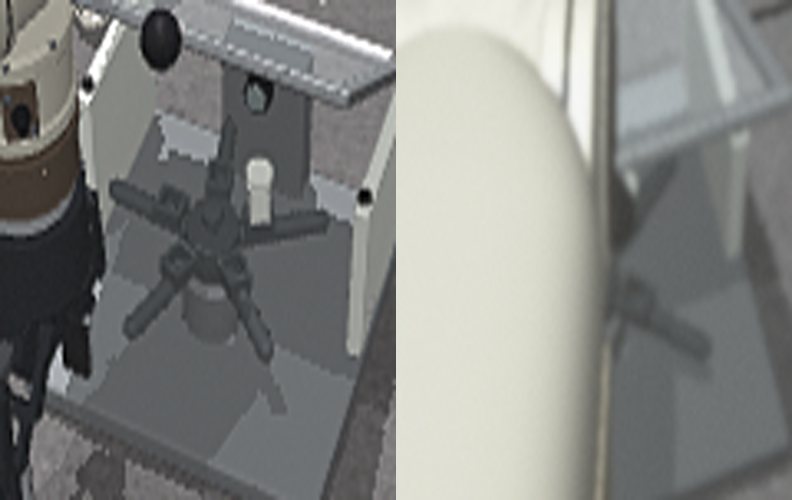

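The side crop shows the wheel clearly. The tips are at (135,328), (265,350), (325,218, cuvette arm), (228,122) and (115,187), and the stopper is at (262,168).

```bash
python3 - <<'E'
from h import *
s=vision.camera("side");L=[]
for k,(u,v) in enumerate(((135,328),(265,350),(325,218),(228,122),(115,187))):
    w=onz(s,260+u/3.3-.4,140+v/5-.4,.07);L.append(w[:2]);l=loc(w);print(l,np.hypot(*l).round(1),(np.degrees(np.arctan2(l[1],l[0]))-72*(k-2))%360)
c=np.mean(L,0);print("centre",loc(c))
for k,w in enumerate(L):
    l=loc(w)-loc(c);print((np.degrees(np.arctan2(l[1],l[0]))-72*(k-2))%360)
w=onz(s,260+262/3.3-.4,140+165/5-.4,.111);l=loc(w);print("stop",l,np.degrees(np.arctan2(l[1],l[0]))%360)
# lens tube front
w=onz(s,260+258/3.3-.4,140+95/5-.4,.092);print("lens",loc(w))
E
```

```text
[-77.2  29.6] 82.7 303.02219278712636
[-55.4 -62.5] 83.5 300.4462200742921
[ 45.4 -72.2] 85.3 302.1620454014718
[85.2 23.3] 88.3 303.2949429898221
[ 6.7 85.2] 85.5 301.5035993425063
centre [0.9 0.7]
303.693590469215
300.30462262085433
301.4009447582738
303.00753522555755
302.073430651673
stop [ 22.  -29.6] 306.6213274937844
lens [90.1 -0. ]
```

>>> move_arm(moves=[[[0.016,0.019,0,0,100],[0.026,0.008,0,0,100],[0.035,-0.003,0,0,100],[0.045,-0.014,0,0,100],[0.053,-0.026,0,0,100]]])

```text
clock: 7.52
eef_pos: [0.5243, 0.2184, 0.0462]
tool_rot: [0.375, 0.927, 0.0, 0.0]
ft_force: [-0.9, 1.5, -1.0]
grip_width: 0.0856
grasp_force: 0.8
```

>>> move_arm(moves=[[[0.01,-0.007,0,0,100],[0.018,-0.01,0,0,100],[0.025,-0.0125,0,0,100],[0.031,-0.015,0,0,100],[0.031,-0.015,0,0,100]]])

```text
clock: 8.15
eef_pos: [0.5553, 0.2048, 0.0464]
tool_rot: [0.375, 0.927, 0.0, 0.001]
ft_force: [-0.4, -0.0, -0.8]
grip_width: 0.0855
grasp_force: 0.0
```

>>> move_arm(moves=[[[-0.02,-0.012,0,0,100],[-0.039,-0.023,0,0,100],[-0.062,-0.001,0,0,100],[-0.085,0.021,0,0,100],[-0.1,0.036,0,0,100]]])

```text
clock: 8.78
eef_pos: [0.4539, 0.2419, 0.0468]
tool_rot: [0.375, 0.927, 0.001, 0.0]
ft_force: [-0.7, -0.3, 0.4]
grip_width: 0.0853
grasp_force: 0.0
```

```bash
python3 - <<'E'
from h import *
o=monitor.get_obs();print(o["eef_pos"],loc(o["eef_pos"]))
c=vision.camera("side");a=c["color"][140:240,260:380]
cv2.imwrite("pics/n5.png",cv2.resize(a,None,fx=6,fy=6,interpolation=cv2.INTER_CUBIC)[:,:,::-1])
E
```

```text
[0.45390736 0.24186598 0.04677033] [-169.    68.2]
```

View pics/n5.png

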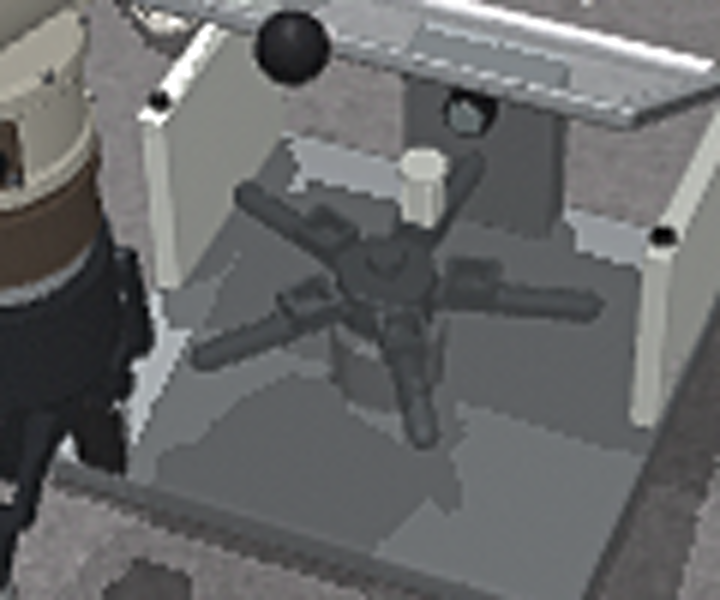

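The tips are now at (197,357), (425,442), (600,304), (475,157, cuvette arm) and (240,188), with the stopper at (423,162).

```bash
python3 - <<'E'
from h import *
s=vision.camera("side");L=[];P=((197,357),(425,440),(600,304),(475,157),(241,190))
for u,v in P: L.append(loc(onz(s,260+u/6-.4,140+v/6-.4,.07)))
c=np.mean(L,0);print("centre",c);A=[]
for k,l in enumerate(L):
    f=lambda l:((np.degrees(np.arctan2(l[1],l[0]))-72*(k-3)+180)%360-180).round(1)
    A.append(f(l));print(l,f(l),f(l-c))
print(np.mean(A))
print("stop",loc(onz(s,260+423/6-.4,140+162/6-.4,.111)))
k=[onz(s,260+u/6-.4,140+v/6-.4,.02) for u,v in((55,480),)];print(loc(k[0]))
E
```

```text
centre [0.7  0.88]
[-66.   56.2] -4.4 -3.7
[-73.6 -45.8] -4.1 -3.9
[ 23.1 -84. ] -2.6 -3.2
[88.6 -3.7] -2.4 -3.0
[31.4 81.7] -3.0 -2.8
-3.3
stop [34.2 -1.4]
[-109.   104.1]
```

The wheel is at about −3°, which is about 2 mm off and within tolerance. The lens axis agrees. Next I'll rise, shut the fingers, go above the knob and push the guard down.

>>> move_arm(moves=[[[0,0,0.053,0,60],[0,0,0.106,0,0],[0,0,0.16,0,0],[0,0,0.215,0,0],[0,0,0.265,0,0]]])

```text
clock: 9.5
eef_pos: [0.4552, 0.2404, 0.314]
tool_rot: [0.375, 0.927, 0.001, 0.001]
ft_force: [-0.2, 0.5, -0.2]
grip_width: 0.0
grasp_force: 0.0
```

>>> move_arm(moves=[[[0.035,0.005,0,0,0],[0.07,0.011,0,0,0],[0.11,0.017,0,0,0],[0.11,0.017,0,0,0],[0.11,0.017,0,0,0]]])

```text
clock: 10.12
eef_pos: [0.5643, 0.2572, 0.3111]
tool_rot: [0.375, 0.927, -0.0, -0.0]
ft_force: [0.2, -0.0, 0.8]
grip_width: 0.0002
grasp_force: 0.0
```

```bash
python3 - <<'E'
from h import *
o=monitor.get_obs();print(o["eef_pos"],loc(o["eef_pos"]),o["grip_width"])
a=snap("side","n6.png")["color"][90:240,220:400]
cv2.imwrite("pics/n6c.png",cv2.resize(a,None,fx=4,fy=4,interpolation=cv2.INTER_CUBIC)[:,:,::-1])
E
```

```text
[0.56434986 0.25718674 0.31109098] [-81.3  -0.7] 0.00023679548849362845
```

View pics/n6c.png

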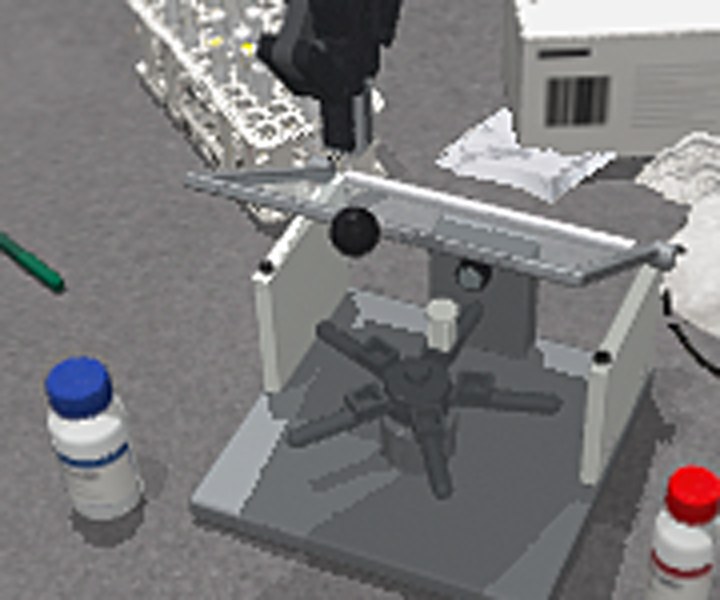

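The shut fingers hang right above the ball knob at crop (355,230). Now I'll lower it along its arc.

>>> move_arm(moves=[[[0,0,-0.03,0,0],[0,0,-0.042,0,0],[-0.004,-0.004,-0.056,0,0],[-0.009,-0.01,-0.071,0,0],[-0.014,-0.0145,-0.086,0,0]]])

```text
clock: 10.8
eef_pos: [0.5495, 0.2425, 0.2267]
tool_rot: [0.375, 0.927, 0.0, 0.001]
ft_force: [-1.5, -2.2, 2.8]
grip_width: 0.0
grasp_force: 1.5
```

```bash
python3 - <<'E'
from h import *
o=monitor.get_obs();print(o["eef_pos"],loc(o["eef_pos"]),o["ft_force"])
s=vision.camera("side");g=s["color"].astype(int)
m=((g.max(2)<45)).astype(np.uint8);n,_,st,ce=cv2.connectedComponentsWithStats(m[100:240,260:380])
for i in range(1,n):
    if st[i,4]>25:print(st[i]+[260,100,0,0,0],ce[i]+[260,100])
for f in(.6,.5,.4,.3):
    p=O+X*(.117-.235*np.cos(f));print(f,proj(s,[*p,.125+.235*np.sin(f)]))
E
```

```text
[0.54949778 0.2424502  0.22670755] [-102.2   -0.2] [-1.51166211 -2.24866059  2.82906801]
[ 280  100   41   67 1561] [301.1582319  125.01665599]
[364 110   4  11  35] [365.62857143 115.54285714]
[299 165  12  11  82] [304.69512195 170.93902439]
0.6 [309.01948269 146.116757  ]
0.5 [306.96027982 157.22832169]
0.4 [305.36323175 167.96978307]
0.3 [304.24169557 178.17109568]
```

>>> move_arm(moves=[[[-0.004,-0.0045,-0.018,0,0],[-0.0075,-0.008,-0.036,0,0],[-0.01,-0.01,-0.052,0,0],[-0.011,-0.011,-0.062,0,0],[-0.0115,-0.012,-0.071,0,0]]])

```text
clock: 11.48
eef_pos: [0.5388, 0.2313, 0.1548]
tool_rot: [0.375, 0.927, 0.0, 0.0]
ft_force: [-0.9, -0.9, 2.1]
grip_width: -0.0001
grasp_force: 0.9
```

>>> move_arm(moves=[[[0,0,-0.004,0,0],[0,0,-0.008,0,0],[0,0,-0.012,0,0],[0,0,-0.015,0,0],[0,0,-0.015,0,0]]])

```text
clock: 12.1
eef_pos: [0.539, 0.2313, 0.1391]
tool_rot: [0.375, 0.927, 0.0, 0.0]
ft_force: [-0.0, -0.3, 0.0]
grip_width: -0.0001
grasp_force: 0.0
```

>>> move_arm(moves=[[[0,0,-0.002,0,0],[0,0,-0.003,0,0],[0,0,-0.004,0,0],[0,0,-0.004,0,0]]])

```text
clock: 12.6
eef_pos: [0.5393, 0.2314, 0.1384]
tool_rot: [0.375, 0.927, 0.001, 0.001]
ft_force: [-5.3, -2.1, 14.5]
grip_width: -0.0001
grasp_force: 7.2
```

```bash
python3 - <<'E'
from h import *
o=monitor.get_obs();print(o["eef_pos"],loc(o["eef_pos"]),o["ft_force"])
s=vision.camera("side");g=s["color"].astype(int)
m=((g.max(2)<45)).astype(np.uint8);n,_,st,ce=cv2.connectedComponentsWithStats(m[100:240,260:380])
for i in range(1,n):
    if st[i,4]>25:print(st[i]+[260,100,0,0,0],ce[i]+[260,100])
for f in(.1,.05,0):
    p=O+X*(.117-.235*np.cos(f));print(f,proj(s,[*p,.126+.235*np.sin(f)]))
E
```

```text
[0.53928516 0.23136884 0.13841384] [-117.3   -0.5] [-5.32600757 -2.10897092 14.51088361]
[364 110   4  11  36] [365.58333333 115.5       ]
[296 116   7   8  40] [299.025 119.075]
[ 280  134   39   76 1344] [300.80952381 166.99702381]
0.1 [303.39865052 196.06413363]
0.05 [303.48000365 200.08660169]
0 [303.67056315 203.87268224]
```

A firm stop at z 0.138 with 14 N means the guard is shut. I'll lift away and check.

>>> move_arm(moves=[[[0,0,0.01,0,0],[0,0,0.06,0,0],[-0.03,-0.03,0.11,0,0],[-0.07,-0.07,0.15,0,0],[-0.11,-0.11,0.15,0,0]]])

```text
clock: 13.28
eef_pos: [0.4316, 0.1226, 0.288]
tool_rot: [0.375, 0.927, 0.002, 0.003]
ft_force: [0.2, -2.0, 1.2]
grip_width: -0.0
grasp_force: 0.0
```

>>> move_arm(moves=[[[0,-0.06,0,0,0],[0,-0.12,0,0,0],[0,-0.18,0,0,0],[0,-0.18,0,0,0]]])

```text
clock: 13.78
eef_pos: [0.4303, -0.061, 0.2852]
tool_rot: [0.379, 0.926, -0.0, 0.0]
ft_force: [-0.9, -0.2, -1.1]
grip_width: -0.0001
grasp_force: 0.0
```

```bash
python3 - <<'E'
from h import *
s=snap("side","n7.png");t=snap("top","n7t.png")
def blob(c,p,lim):
    q=proj(c,p);u,v=q.astype(int);w=c["color"][v-18:v+18,u-18:u+18].astype(int)
    n,_,st,ce=cv2.connectedComponentsWithStats((w.max(2)<lim).astype(np.uint8))
    i=1+np.argmax(st[1:,4]);return ce[i]+[u-18,v-18],st[i,4],q
k=[*(O-X*.118),.126]
for lim in(45,60):
    a=blob(s,k,lim);b=blob(t,k,lim);p,e=tri(s,a[0],t,b[0]);print(a,b,p.round(4),loc(p),e.round(4),"phi",np.arcsin((p[2]-.126)/.235).round(3))
def cap(c,hue,z):
    h=cv2.cvtColor(c["color"],cv2.COLOR_RGB2HSV);return h
a=s["color"][120:270,220:420]
cv2.imwrite("pics/n7c.png",cv2.resize(a,None,fx=3.9,fy=3.9,interpolation=cv2.INTER_CUBIC)[:,:,::-1])
E
```

```text
Traceback (most recent call last):
ValueError: attempt to get argmax of an empty sequence
```

The picture budget is used up, so I'll check by numbers only.

```bash
python3 - <<'E'
from h import *
s=vision.camera("side");g=s["color"].astype(int)
n,_,st,ce=cv2.connectedComponentsWithStats((g.max(2)<50).astype(np.uint8))
for i in range(1,n):
    if st[i,4]>30 and 285<ce[i][0]<325 and 180<ce[i][1]<225:print("knob",st[i],ce[i])
for f in(.05,.03,0):
    p=O+X*(.117-.235*np.cos(f));print(f,proj(s,[*p,.126+.235*np.sin(f)]))
q=proj(s,[*(O+X*.035),.111]).astype(int);print("stopper exp",q)
w=g[q[1]-10:q[1]+14,q[0]-14:q[0]+14]
n,_,st,ce=cv2.connectedComponentsWithStats((w.min(2)>w.min(2).max()-45).astype(np.uint8))
for i in range(1,n): print(st[i],ce[i]+q-[14,10],loc(onz(s,*(ce[i]+q-[14,10]),.095)))
h=cv2.cvtColor(s["color"],cv2.COLOR_RGB2HSV)
h0=cv2.cvtColor(cv2.imread("pics/side0.png"),cv2.COLOR_BGR2HSV)
for nm,lo,hi,(u,v) in(("blue",(105,120,60),(128,255,255),(240,187)),("red",(0,170,100),(6,255,255),(394,214)),("tape",(10,80,60),(25,255,255),(337,270))):
    for x in(h0,h):
        m=cv2.inRange(x,lo,hi)[v-35:v+35,u-30:u+30];M=cv2.moments(m,True);print(nm,M["m00"],round(M["m10"]/M["m00"],1),round(M["m01"]/M["m00"],1))
E
```

```text
0.05 [303.48000365 200.08660169]
0.03 [303.54331324 201.62986996]
0 [303.67056315 203.87268224]
stopper exp [329 166]
[  1   8  18  14 138] [325.15942029 169.42028986] [36.6 12.9]
[ 4 18  1  1  1] [319. 174.] [15.3 20.5]
[ 6 19  2  1  2] [321.5 175. ] [14.2 13.4]
blue 215.0 29.6 36.3
blue 218.0 29.7 36.3
red 65.0 29.1 34.3
red 51.0 27.9 33.6
tape 1201.0 29.5 35.5
tape 1201.0 29.5 35.5
```

>>> move_arm(moves=[[[-0.02,-0.058,0,0,0],[-0.04,-0.116,0,0,0],[-0.06,-0.174,0,0,0],[-0.08,-0.232,0,0,0],[-0.1,-0.29,0,0,0]]])

```text
clock: 14.55
eef_pos: [0.3313, -0.3475, 0.2852]
tool_rot: [0.373, 0.928, 0.0, 0.0]
ft_force: [0.4, -0.1, 1.2]
grip_width: -0.0001
grasp_force: 0.0
```

>>> move_arm(moves=[[[-0.04,-0.04,0,0,0],[-0.08,-0.08,0,0,0],[-0.12,-0.11,0,0,0],[-0.12,-0.11,0,0,0]]])

```text
clock: 15.05
eef_pos: [0.2099, -0.4581, 0.2847]
tool_rot: [0.376, 0.927, 0.0, -0.0]
ft_force: [-0.1, 0.4, 0.4]
grip_width: -0.0002
grasp_force: 0.0
```

```bash
python3 - <<'E'
from h import *
for c in(vision.camera("side"),vision.camera("top")):
    g=c["color"].astype(int);q=proj(c,[*(O-X*.118),.126]).astype(int);print("exp",q)
    for lim in(45,60,75):
        n,_,st,ce=cv2.connectedComponentsWithStats((g.max(2)<lim).astype(np.uint8)[q[1]-30:q[1]+15,q[0]-20:q[0]+20])
        for i in range(1,n):
            if st[i,4]>20:print("knob",lim,st[i],(ce[i]+q-[20,30]).round(1))
    q=proj(c,[*(O+X*.035),.111]).astype(int);print("stopper exp",q)
    w=g[q[1]-9:q[1]+12,q[0]-9:q[0]+10].min(2);print(w)
E
```

```text
exp [303 203]
knob 45 [15 25 11 12 83] [303.  204.3]
knob 60 [ 15  24  12  13 104] [303.2 203.8]
knob 75 [  8  21  19  17 167] [301.5 201.9]
knob 75 [32 24  5  9 22] [316.8 200.8]
stopper exp [329 166]
[[148 149 151 153 154 152 155 128 120 121 121 121 121 122  85 117 107 153
  110]
 [149 147 152 152 152 149 153 132 119 119 121 121 122 109  89 126 124 124
  142]
 [148 152 152 153 153 155 159 130 119 120 121 121 120 123  98 124 122 121
  123]
 [153 156 150 148 147 150 157 132 119 120 120 121 122 122  99 122 122 122
  123]
 [148 149 150 150 147 146 153 131 119 120 121 121 120 122 122 111 122 122
  122]
 [151 152 151 153 147 149 151 129 118 118 121 120 120 121 122 121 108  98
   99]
 [153 154 155 152 149 153 153 128 116 117 116 119 117 119 120 121 123 122
  124]
 [154 154 155 151 151 152 152 130 126 135 142 137 125 116 118 121 121 123
  121]
 [156 147 136 149 148 148 148 160 208 198 197 198 204 142 119 119 120 121
  116]
 [169 171 175 173 154 136 150 198 193 190 191 191 194 199 153 118 113 109
  115]
 [168 167 168 168 169 170 179 196 191 191 190 189 192 197 146 115 107 113
  114]
 [167 1
[... 1919 characters left out ...]
 163 181 196 202 202 198 189 174 157 149 147
  148]
 [148 149 149 149 150 147 146 149 164 176 185 186 185 181 169 154 148 149
  150]
 [148 150 148 147 150 149 144 143 154 167 178 181 181 178 169 157 148 148
  149]
 [150 148 149 148 148 147 142 140 150 168 179 181 182 180 171 157 148 148
  146]
 [147 149 151 149 149 148 145 140 147 163 177 179 178 176 170 155 144 146
  149]
 [149 149 150 149 147 150 147 141 145 159 169 169 167 164 157 145 141 143
  149]
 [148 149 149 148 149 146 148 144 140 145 153 150 147 142 139 133 135 143
  147]
 [149 149 148 149 150 147 147 143 137 132 132 131 128 127 125 126 130 139
  147]
 [150 149 148 148 149 149 147 143 135 126 121 121 121 121 121 125 129 137
  145]]
```

```bash
python3 - <<'E'
from h import *
s=vision.camera("side");t=vision.camera("top")
a=(330.4,167);b=(293.7,163);print(loc(onz(s,*a,.11)),loc(onz(t,*b,.108)),tri(s,a,t,b)[0])
E
```

```text
[34.2 -2.2] [38.8 -4.1] [0.64712156 0.33988424 0.11038391]
```

```bash
python3 -c "
from h import *
print(job.job_done())"
```

```text
the job is handed in; nothing more can be done
None
```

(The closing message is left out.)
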